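# Dry-clamp a split painted panel with a wedge

### The job

The little landscape panel has come apart into three boards. Lay them on the clamp board painted side up so that the picture is whole again: tree board against the fence, sun board in the middle, tower board on the jaw's side, their ends in line and the sky to the back of the clamp, away from the end where the wedge goes in. Then slide the jaw up against them and drive the oak wedge, thin end first, from the front into the gap between jaw and stop until the joints are closed and all is tight; leave the red board and the pine block where they are.

Things in the scene. Friction and masses are not known exactly. Their poses are not given: they have to be found in the camera images.
- clamp_board: Fixed plywood base 120 (x) x 245 (y) x 12 mm with pine fence, sliding jaw and pine stop. Origin: centre of its underside; x to the back, y along the row to the fence, z up; bed at z = 12 mm. Fence: inner face at y = +98 mm, 76 mm long, 26 mm above the bed. Boards lie with their middles at x = +15 mm; closed up tight these are at y = +78, +38, -2 mm (tree, sun, tower).
- jaw_knob (a point): Oak knob, 22 mm thick, on the sliding jaw; this point is on its axis 45 mm above the bed (the knob spans 38 to 52). The pine jaw, 62 (x) x 32 (y) x 30 mm high, slides along the clamp board's y only (about 1 N) and stays put; its faces lie 16 mm either side of this point. It starts open at y = -55 to -51 mm (13 to 17 mm slack for the boards); with the boards closed up it is at y = -38 mm.
- wedge_mouth (a point): Front corner of the stop's face, on the bed: x = -16, y = -86 mm in the clamp board's frame. The stop is 52 mm long, 30 mm high; its face runs from here to the back and 12 mm towards the jaw, the wedge's own taper, so the gap is widest here. The wedge goes in to +x, flat face along the jaw. Tight, its origin is near x = -1, y = -68 mm, the butt 35 mm outside the mouth.
- tree_board: Left board of the landscape: oak board 62 (x) x 40 (y) x 20 mm, painted top with blue sky at its +x end, hills, a dark cypress tree, gilt line along its left (+y) edge and both ends. Origin: centre of its underside, z up out of the painted face.
- sun_board: Middle board of the landscape: same size, blue sky at its +x end, hills and a round yellow sun, gilt line at both ends only. Origin: centre of its underside.
- tower_board: Right board of the landscape: same size, blue sky at its +x end, hills, a pale tower and a house with red roofs, gilt line along its right (-y) edge and both ends. Origin: centre of its underside.
- wedge: Oak wedge lying on its side, ready to drive: 100 mm long (x), 30 mm tall (z), 40 mm thick at the butt (x = -50 mm), 16 mm at the thin end (x = +50 mm). Origin on the underside at half length, z up; flat face at y = +14 mm, sloping face from y = -26 mm (butt) to y = -2 mm (thin end). Pushed in with about 15 N it stays by friction.
- red_board: Board of another panel, not wanted: same size, dark red ground with a gilt lozenge and gilt lines along both long edges. Origin: centre of its underside.
- pine_block: Plain pine packing block, not wanted, 45 (x) x 90 (y) x 35 mm, on the left by the pile of papers (90 mm high, with a case on it up to 220 mm). Origin: centre of its underside.

How it is judged:
On the way, in this order (a step that is already met when the one before it is completed fails the run):
1. the three boards lie on the clamp board between fence and jaw in the picture's order, sky to the back (x of tree_board in the frame of clamp_board between 0.003 and 0.027 m and y of tree_board in the frame of clamp_board between 0.059 and 0.081 m and z of tree_board in the frame of clamp_board between 0.008 and 0.016 m and x of clamp_board in the frame of tree_board below 0 m and angle between each of tree_board, sun_board, tower_board's own z axis and vertical below 0.1 rad and x of sun_board in the frame of clamp_board between 0.003 and 0.027 m and y of sun_board in the frame of clamp_board between 0.019 and 0.041 m and z of sun_board in the frame of clamp_board between 0.008 and 0.016 m and x of clamp_board in the frame of sun_board below 0 m and x of tower_board in the frame of clamp_board between 0.003 and 0.027 m and y of tower_board in the frame of clamp_board between -0.021 and 0.001 m and z of tower_board in the frame of clamp_board between 0.008 and 0.016 m and x of clamp_board in the frame of tower_board below 0 m), for 0.2 s.
2. the wedge is pressed home in the gap between jaw and stop (over 5 N) (x of wedge in the frame of clamp_board between -0.007 and 0.007 m and y of wedge in the frame of clamp_board between -0.072 and -0.064 m and z of wedge in the frame of clamp_board between 0.008 and 0.016 m and angle between the x axis of wedge and the x axis of clamp_board, either way round below 0.08 rad and contact force between wedge and clamp_board above 5 N), for 0.1 s.
At the end, for the whole second after the job is handed in: Boards flat, face up, sky to the back, each within 3 mm of its closed-up place along the row, 8 mm endwise, 0.08 rad; jaw within 3 mm of them; wedge within 7 mm of its tight seat lengthwise, 4 mm sideways; red board and pine block within 20 mm of where they were; all at rest (x of tree_board in the frame of clamp_board between 0.007 and 0.023 m and y of tree_board in the frame of clamp_board between 0.075 and 0.081 m and z of tree_board in the frame of clamp_board between 0.008 and 0.016 m and x of clamp_board in the frame of tree_board below 0 m and angle between each of tree_board, sun_board, tower_board's own z axis and vertical below 0.1 rad and angle between the x axis of each of tree_board, sun_board, tower_board, wedge and the x axis of clamp_board, either way round below 0.08 rad and linear speed of each of tree_board, sun_board, tower_board, wedge below 0.005 m/s and x of sun_board in the frame of clamp_board between 0.007 and 0.023 m and y of sun_board in the frame of clamp_board between 0.035 and 0.041 m and z of sun_board in the frame of clamp_board between 0.008 and 0.016 m and x of clamp_board in the frame of sun_board below 0 m and x of tower_board in the frame of clamp_board between 0.007 and 0.023 m and y of tower_board in the frame of clamp_board between -0.005 and 0.001 m and z of tower_board in the frame of clamp_board between 0.008 and 0.016 m and x of clamp_board in the frame of tower_board below 0 m and y of jaw_knob in the frame of clamp_board above -0.041 m and x of wedge in the frame of clamp_board between -0.007 and 0.007 m and y of wedge in the frame of clamp_board between -0.072 and -0.064 m and z of wedge in the frame of clamp_board between 0.008 and 0.016 m and distance of each of red_board, pine_block from where it was at the start of the episode below 0.02 m); the robot touches nothing.
It fails at once if the red board or the pine block is moved more than 30 mm (distance of any of red_board, pine_block from where it was at the start of the episode above 0.03 m).
It also fails if it takes over 120 s, if anything falls off the work surface, if the arm or the gripper's body presses on something with over 40 N, if the wrist force passes 120 N, or if a joint passes its speed limit or range.

### The arm

A 7-joint arm with a two-finger parallel gripper is mounted at the origin on a cart in front of the work surface, level with it; the furniture and walls round the work are solid. World frame = base frame: x ahead of the robot, y to its left, z up, the work surface at z = 0. Lengths are in m, angles in rad, forces in N, time in s.
With the tool pointing down it reaches from about 0.4 to 0.9 m from the base axis. Payload 5.5 kg.
Tool frame: the origin (TCP) lies at the very end of the fingers, on their centre line; the grasp point (between the pads) lies 19 mm behind it; z points along the fingers, y is the line along which they close (so a half turn about z gives the same grasp; the last joint's range is limited). The gripper opens to 85 mm and grips with 20 to 120 N. Pads are 22 mm wide; open, the fingers measure 114 mm over their backs; the gripper's body (76 mm by 85 mm) begins 54 mm behind the grasp point. The pads swing forward as they close: fully open they stand 13 mm farther back than shut.
Start: joints at [1.54, 0.501, -0.427, 1.55, 0.221, 1.138, -0.21], TCP at [0.188, -0.622, 0.194] pointing down, gripper open.
Joint ranges: [-2.88, 2.88], [-0.31, 2.03], [-1.54, 1.56], [0.2, 2.42], [-1.41, 4.55], [0.19, 2.02], [-2.57, 2.57]. Speed limits (rad/s): [2.57, 2.57, 3.14, 3.14, 3.14, 3.14, 3.14].

### API

Orientations are given as [roll, pitch, yaw] about the fixed x, y, z axes, in that order (R = Rz(yaw) Ry(pitch) Rx(roll)).
In Python, from bench import ctrl gives the robot as it stands.
- The arm moves only by the tool play_rows, never from a script. Its argument "steps" is a list that holds one entry, the list of rows, each a list of 5 numbers: the gripper command: -1 is fully open, 1 is shut, values between are in proportion, then the shift along the tool's x, y, z in mm, then the turn about the tool's z in rad. A call has 1 to 5 rows; each row is the pose to reach, as a shift and turn from the pose commanded when the call began, along the tool's axes at that moment; what a row does not reach only later rows make up. A row lasts 1/12 s, in which the tool goes at most 41.7 mm and 7.16 degrees, less where a joint would pass 70% of its speed; a pose out of reach is approached as far as the arm can. A call with a gripper value outside its range is refused whole. The fingers move at their own pace and stop on an object; "force" is the grip in N (left out, the last holds). Time passes only in rows, so rows that repeat a pose let the fingers close. It gives the time, the measured TCP pose, the force, the opening and the grip force at its end, in the units of the state.
- ctrl.read_state(): the state, without advancing time (a new reading comes with each control period).
- ctrl.snapshot(name): name is "side" or "top" or "wrist"; returns the picture (480x640x3 uint8, blue, green, red); there is no depth.
- ctrl.camera_model(name): a dict with "fx", "fy", "cx", "cy" (pixels), "k1" (the pictures are not rectified: a ray, as slopes to the right and down, at radius r is drawn at 1 + k1 r^2 times it, then the intrinsics apply), "camera_from_world" (4x4, takes a point from world to camera coordinates). Camera axes: x right, y up, looking along -z (the intrinsics and any distortion apply to the point x, -y, -z); pixel columns grow to the right and rows downward; lengths in m; the calibration is good to about 2 mm. A picture is of the moment at which its call begins: read the wrist's pose just before it. camera_model takes no time and is no camera call; for the wrist camera it gives the pose at the moment of the call.
- ctrl.sign_off(): hands the job in; it is judged then, once.
The state is a dict: "clock": time; "joint_pos": joint angles; "dq": joint speeds; "joint_torque": joint torques, N m; "tcp_pos": TCP position; "tool_rot": TCP orientation; "ft_force": force on the tool from outside, world axes, zero at the start; "moment": the same for the moment, N m; "width": finger opening in m; "finger_force": force on a finger pad.
Only numpy, scipy, OpenCV 4.12 (cv2) and the standard library are available. Lean on these libraries where they do the work, as an engineer would, in place of code of your own. Each camera call takes 0.05 s, during which the arm holds its last target. There are 200 camera calls.

## Working session

There is one attempt and no reset: what is moved stays moved. The work goes in short steps, Python scripts to look and compute and a tool call to move; the robot and the scene stay as the last step left them, time stands still between calls to the robot, and variables do not carry over. Pictures are saved under pics/ and viewed, at most 14 in all, crops included, and the job is handed in when it is done.

Besides the shell and the picture viewer there is one more tool, called after "Request:" as a command line: name --argument value ..., lists and objects as JSON in quotes. play_rows: Moves the arm, as the interface text tells. Its arguments: {"type":"object","properties":{"steps":{"type":"array"},"force":{"type":"number"}},"required":["steps"]}

```bash
ls; mkdir -p pics
python3 - <<'E'
from bench import ctrl
import cv2
for n in("top","side"):
    cv2.imwrite(f"pics/{n}0.png",ctrl.snapshot(n)); print(n,ctrl.camera_model(n))
print(ctrl.read_state())
E
```

```text
pics
top {'fx': 449.0348145502877, 'fy': 449.0348145502877, 'cx': 313.3583616272781, 'cy': 249.03610659235318, 'k1': -0.04671202213775567, 'camera_from_world': array([[ 0.01905899, -0.99978568, -0.00808445,  0.12474728],
       [ 0.9840539 ,  0.01732764,  0.17702453, -0.54215015],
       [-0.1768465 , -0.01132944,  0.98417324, -0.95742552],
       [ 0.        ,  0.        ,  0.        ,  1.        ]])}
side {'fx': 502.3769434997727, 'fy': 502.3769434997727, 'cx': 316.57524945931107, 'cy': 248.64723902746084, 'k1': -0.13341779561633546, 'camera_from_world': array([[ 0.97474749, -0.22284748,  0.01436426, -0.49033894],
       [ 0.14075392,  0.66305612,  0.7352176 , -0.20520809],
       [-0.1733657 , -0.71462968,  0.67767895, -1.03287936],
       [ 0.        ,  0.        ,  0.        ,  1.        ]])}
{'clock': 0.1, 'joint_pos': array([ 1.5402077 ,  0.50177904, -0.42679656,  1.55132801,  0.22082752,
        1.13829709, -0.21030271]), 'dq': array([-1.37738896e-03, -1.30176975e-03, -6.02270393e-04, -2.29830596e-03,
        1.82096801e-04,  3.98628783e-05,  6.21130268e-04]), 'joint_torque': array([-1.08785002e-02, -5.70812273e+01, -5.83800092e+00, -2.81750858e+01,
        1.06612919e-02,  5.59701584e-03,  1.66925349e-05]), 'tcp_pos': array([ 0.18798028, -0.62151438,  0.19345377]), 'tool_rot': array([-3.13983942e+00, -4.07408306e-05,  2.93832713e-01]), 'ft_force': array([0.3155484 , 0.34518045, 0.41599486]), 'moment': array([-0.02331467, -0.02509374, -0.04272147]), 'finger_force': 0.0, 'width': 0.08516815073143033}
```

View pics/top0.png

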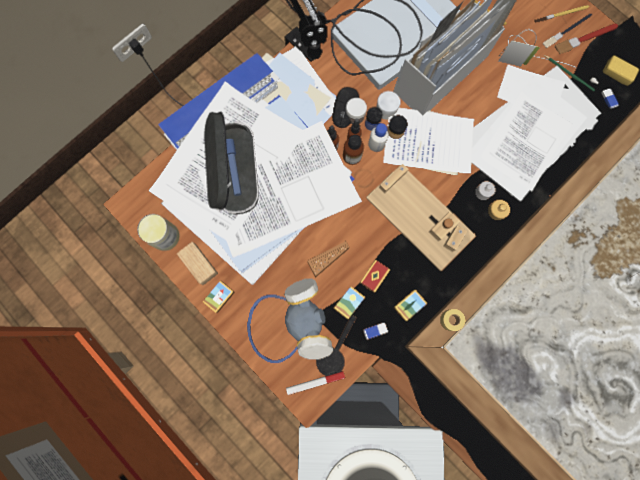

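View pics/side0.png

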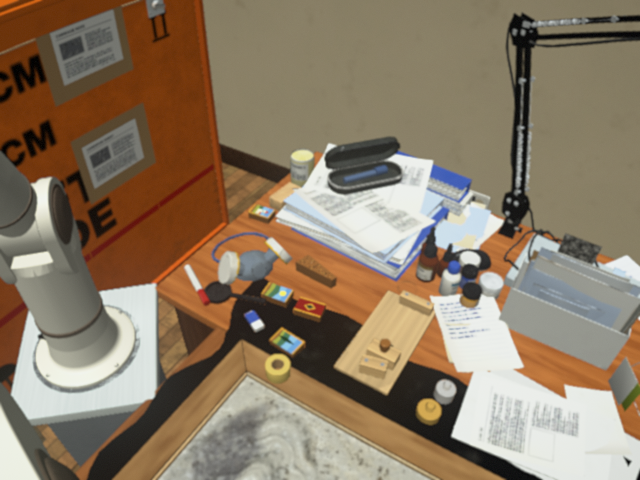

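Both views show everything. In the top view the clamp is near (425,218), the wedge near (328,258), and the boards near (218,296), (349,302), (410,305), with red at (375,276). I'll zoom in for corners.

Run:
```python
import cv2
a=cv2.imread("pics/top0.png")
c=cv2.resize(a[155:345,295:485],None,fx=3.15,fy=3.15,interpolation=cv2.INTER_CUBIC)
d=cv2.resize(a[235:345,170:240],None,fx=2.8,fy=2.8,interpolation=cv2.INTER_CUBIC)
import numpy as np
o=np.zeros((598,799,3),np.uint8); o[:,:598]=c[:598,:598]; o[:308,600:796]=d[:308,:196]
cv2.imwrite("pics/c0.png",o)
```

```text
(no output)
```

View pics/c0.png

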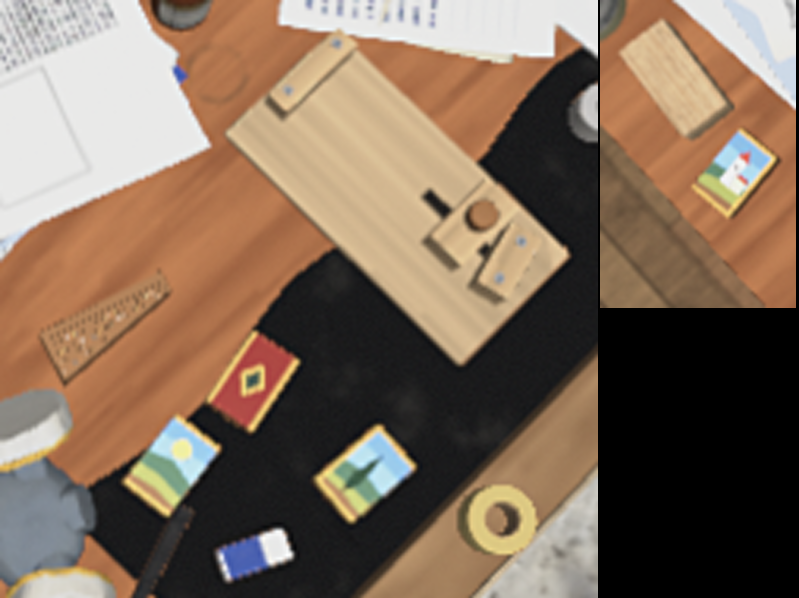

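```bash
cat > h.py <<'E'
import numpy as np, cv2
from bench import ctrl
from scipy.optimize import least_squares
def proj(M,P):
    P=np.atleast_2d(P); q=(M["camera_from_world"]@np.c_[P,np.ones(len(P))].T).T
    x,y=q[:,0]/-q[:,2],-q[:,1]/-q[:,2]; s=1+M["k1"]*(x*x+y*y)
    return np.c_[M["fx"]*x*s+M["cx"],M["fy"]*y*s+M["cy"]]
def place(p,L):
    L=np.asarray(L,float); c,s=np.cos(p[2]),np.sin(p[2])
    return np.c_[p[0]+c*L[:,0]-s*L[:,1],p[1]+s*L[:,0]+c*L[:,1],L[:,2]]
def fit(M,L,px,g):
    """pose (x,y,yaw) of local points L (m) seen at pixels px"""
    r=least_squares(lambda p:(proj(M,place(p,L))-px).ravel(),g,x_scale=[.1,.1,1])
    return r.x,np.abs(r.fun).max()
def board(z=.02): return [(.031,.02,z),(.031,-.02,z),(-.031,-.02,z),(-.031,.02,z)]
WEDGE=[(-.05,.014,.03),(-.05,-.026,.03),(.05,-.002,.03),(.05,.014,.03)]
E
cat > f0.py <<'E'
from h import *
M=ctrl.camera_model("top")
C=lambda a:(np.array(a)+.5)/3.15-.5+[295,155]
D=lambda a:(np.array(a)-[600,0]+.5)/2.8-.5+[170,235]
# order: sky-left, sky-right, ground-right, ground-left
o={"tree":(board(),C([(380,426),(416,467),(352,522),(315,478)])),
"sun":(board(),C([(178,416),(220,449),(168,515),(123,480)])),
"red":(board(),C([(258,332),(300,362),(250,432),(207,398)])),
"tower":(board(),D([(742,128),(777,158),(732,217),(692,186)])),
"wedge":(WEDGE,C([(40,332),(66,383),(170,292),(165,272)])),
"clamp":([(-.06,.1225,.012),(-.06,-.1225,.012),(.06,-.1225,.012)],C([(227,132),(462,365),(569,255)]))}
for k,(L,px) in o.items():
    p,e=fit(M,L,px,[.5,0,-.7]); print(k,p.round(4),round(e,2))
    if k=="clamp": cl=p
k=proj(M,place(cl,[(.015,-.053,.064)]));print("knob pred",(k-[295,155])*3.15)
E
python3 f0.py
```

```text
tree [ 0.4208 -0.0875 -0.8738] 0.55
sun [ 0.4243  0.0514 -0.6707] 0.69
red [ 0.486  -0.0074 -0.6346] 0.54
tower [ 0.4324  0.3493 -0.6445] 0.69
wedge [ 0.5275  0.0973 -1.0878] 1.02
clamp [ 0.6303 -0.117  -0.792 ] 0.77
knob pred [[481.49543507 211.90621149]]
```

```bash
cat > mv.py <<'E'
import sys; from h import *
def go(p,y,s=None):
    s=s or ctrl.read_state(); w=s["tool_rot"][2]; d=np.array(p)-s["tcp_pos"]; c,k=np.cos(w),np.sin(w)
    return np.r_[1e3*(c*d[0]+k*d[1]),1e3*(k*d[0]-c*d[1]),-1e3*d[2],-((y-w+np.pi)%(2*np.pi)-np.pi)].round(3)
if __name__=="__main__":
    a=list(map(float,sys.argv[1:])); print(go(a[:3],a[3]))
E
python3 mv.py .4208 -.0875 .12 .697
```

```text
[ 3.77504e+02 -4.43697e+02  7.34540e+01 -4.03000e-01]
```

Request:
play_rows --steps '[[[-1,120,-142,0,0],[-1,120,-142,0,0],[-1,120,-142,0,0],[-1,120,-142,0,0],[-1,120,-142,0,0]]]' --force 60

```text
clock: 0.52
tcp_pos: [0.2645, -0.4457, 0.194]
tool_rot: [-3.139, -0.001, 0.299]
ft_force: [0.0, -0.0, -0.9]
width: 0.0854
finger_force: 0.0
```

Request:
play_rows --steps '[[[-1,120,-142,0,0],[-1,120,-142,0,0],[-1,120,-142,0,0],[-1,120,-142,0,0],[-1,120,-142,0,0]]]'

```text
clock: 0.93
tcp_pos: [0.3372, -0.2755, 0.1943]
tool_rot: [-3.14, -0.0, 0.299]
ft_force: [-0.6, 0.8, 0.1]
width: 0.0855
finger_force: 0.0
```

```bash
python3 mv.py .4208 -.0875 .12 .697
```

```text
[ 135.263 -155.045   74.292   -0.398]
```

Request:
play_rows --steps '[[[-1,135,-155,74,-0.4],[-1,135,-155,74,-0.4],[-1,135,-155,74,-0.4],[-1,135,-155,74,-0.4],[-1,135,-155,74,-0.4]]]'

```text
clock: 1.35
tcp_pos: [0.4163, -0.1006, 0.1234]
tool_rot: [3.141, 0.0, 0.695]
ft_force: [1.2, -0.3, 0.6]
width: 0.0855
finger_force: 0.0
```

```bash
python3 - <<'E'
from h import *
s=ctrl.read_state(); print(s["tcp_pos"],s["tool_rot"])
M=ctrl.camera_model("wrist"); cv2.imwrite("pics/w1.png",ctrl.snapshot("wrist"))
print(M)
print(proj(M,place([.4208,-.0875,-.8738],board())).round(1))
E
python3 mv.py .4208 -.0875 .12 .697
```

```text
[ 0.41632093 -0.10058032  0.12335483] [3.14087360e+00 1.08011834e-05 6.94730569e-01]
{'fx': 382.2253785635295, 'fy': 382.2253785635295, 'cx': 317.022468548028, 'cy': 241.13842289487735, 'k1': -0.07717759551224687, 'camera_from_world': array([[ 6.39583718e-01, -7.68721429e-01, -1.78639470e-04,
        -3.43340019e-01],
       [ 7.36885263e-01,  6.13161869e-01, -2.84662313e-01,
        -2.28791345e-01],
       [ 2.18935555e-01,  1.81933744e-01,  9.58627840e-01,
        -3.83751004e-01],
       [ 0.00000000e+00,  0.00000000e+00,  0.00000000e+00,
         1.00000000e+00]])}
[[349.4 185.5]
 [348.4 237.4]
 [267.9 237.7]
 [265.8 185.8]]
[ 4.203 -1.481  1.949  0.006]
```

View pics/w1.png

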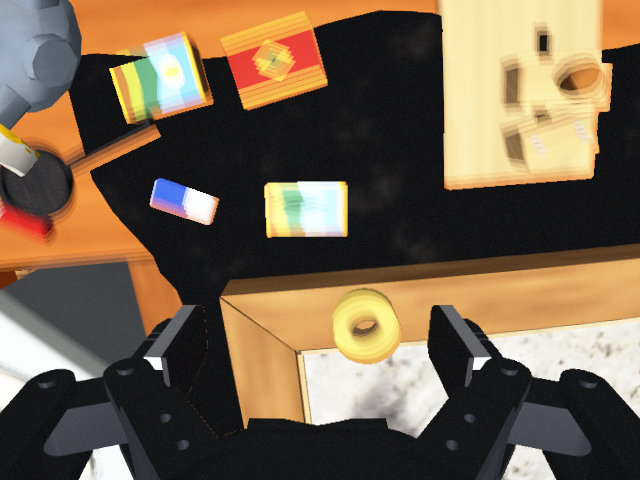

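The board sits at (265–348, 183–237), matching the prediction. The clamp is at upper right. I'll descend.

Request:
play_rows --steps '[[[-1,0,0,40,0],[-1,0,0,80,0],[-1,0,0,118,0],[-1,0,0,118,0],[-1,0,0,118,0]]]'

```text
clock: 1.82
tcp_pos: [0.4138, -0.1008, 0.0045]
tool_rot: [-3.136, 0.003, 0.695]
ft_force: [0.8, 0.6, -0.1]
width: 0.0853
finger_force: 0.0
```

```bash
python3 mv.py .4208 -.0875 0 .697
```

```text
[ 1.3945e+01 -5.7340e+00  4.4850e+00 -2.0000e-03]
```

Request:
play_rows --steps '[[[-1,14,-5.5,4.5,0],[-1,14,-5.5,4.5,0],[-1,14,-5.5,4.5,0],[1,14,-5.5,4.5,0],[1,14,-5.5,4.5,0]]]'

```text
clock: 2.23
tcp_pos: [0.4241, -0.0902, 0.0028]
tool_rot: [3.139, -0.001, 0.693]
ft_force: [-0.1, -0.3, 0.4]
width: 0.0637
finger_force: 0.0
```

Request:
play_rows --steps '[[[1,0,0,0,0],[1,0,0,0,0],[1,0,0,0,0],[1,0,0,0,0],[1,0,0,0,0]]]'

```text
clock: 2.65
tcp_pos: [0.4233, -0.0889, 0.0013]
tool_rot: [-3.141, 0.0, 0.694]
ft_force: [-0.9, -0.6, 0.3]
width: 0.0007
finger_force: 0.0
```

```bash
python3 mv.py .4208 -.0875 0 .697
```

```text
[-1.009 -2.697  1.326 -0.003]
```

Run:
```python
from h import *
a=ctrl.snapshot("top"); b=ctrl.snapshot("wrist")
c=cv2.resize(a[190:350,300:480],(400,356),interpolation=cv2.INTER_CUBIC)
o=np.zeros((360,800,3),np.uint8);o[:356,:400]=c;o[:300,400:]=cv2.resize(b,(400,300));cv2.imwrite("pics/c2.png",o)
s=ctrl.read_state(); print(proj(ctrl.camera_model("top"),s["tcp_pos"])-[300,190])
```

```text
[[109.66829833 114.20125248]]
```

View pics/c2.png

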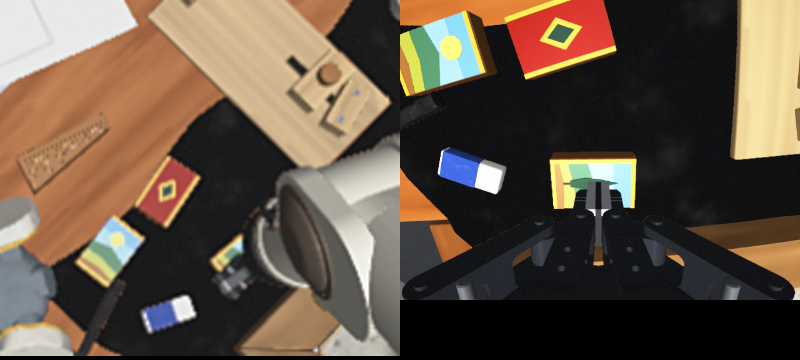

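The board (wrist full-res ≈ (440–635... top face 550–635, 160–208 in the half view)) is still by the shut fingers. I'll compare it with the predictions.

Run:
```python
from h import *
s=ctrl.read_state(); M=ctrl.camera_model("wrist"); t=s["tcp_pos"]
h=lambda P:(proj(M,P)/1.6+[400,0]).round(0).tolist()
print("tree",h(place([.4208,-.0875,-.8738],board())))
print("sun",h(place([.4243,.0514,-.6707],board())))
print("red",h(place([.486,-.0074,-.6346],board())))
for z in(0,.02,.04):print("tcp",z,h(t+[0,0,z]))
# board px in half view, front face visible?
px=(np.array([(550,159),(636,158),(636,209),(550,209)])-[400,0])*1.6
```

```text
tree [[638.0, 159.0], [636.0, 209.0], [554.0, 209.0], [551.0, 159.0]]
sun [[469.0, 11.0], [488.0, 75.0], [407.0, 97.0], [387.0, 39.0]]
red [[603.0, -11.0], [618.0, 55.0], [525.0, 80.0], [506.0, 17.0]]
tcp 0 [[598.0, 174.0]]
tcp 0.02 [[598.0, 184.0]]
tcp 0.04 [[598.0, 197.0]]
```

Run:
```python
from h import *
b=ctrl.snapshot("wrist"); cv2.imwrite("pics/c3.png",cv2.resize(b[220:420,200:440],(720,600),interpolation=cv2.INTER_CUBIC))
s=ctrl.read_state();print(s["tcp_pos"],s["width"],s["ft_force"],s["finger_force"])
```

```text
[ 0.42327976 -0.08877768  0.00123464] -0.00010190297014302612 [0.28128422 0.55320328 0.65560461] 0.0
```

View pics/c3.png

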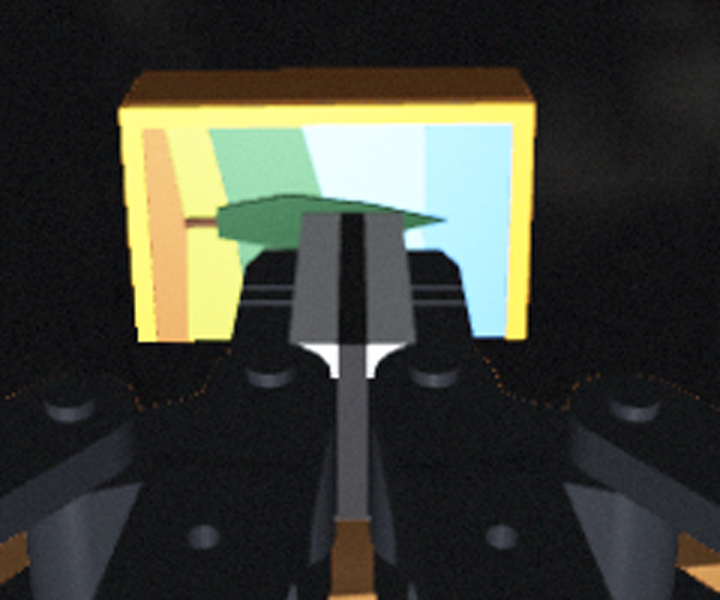

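The shut fingertips (full px ≈ (317,291)) sit above the painted face, so the true tip is higher than the reported TCP. I'll probe down gently to find the offset.

Request:
play_rows --steps '[[[1,0,0,1,0],[1,0,0,2,0],[1,0,0,3,0],[1,0,0,4,0],[1,0,0,5,0]]]'

```text
clock: 3.22
tcp_pos: [0.4233, -0.0888, -0.0038]
tool_rot: [-3.141, 0.0, 0.694]
ft_force: [-0.2, 0.3, -0.3]
width: 0.0003
finger_force: 0.0
```

Request:
play_rows --steps '[[[1,0,0,1,0],[1,0,0,2,0],[1,0,0,3,0],[1,0,0,4,0],[1,0,0,5,0]]]'

```text
clock: 3.63
tcp_pos: [0.4234, -0.0889, -0.0088]
tool_rot: [3.142, -0.0, 0.694]
ft_force: [-0.4, -0.1, -0.1]
width: 0.0004
finger_force: 0.0
```

Request:
play_rows --steps '[[[1,0,0,1,0],[1,0,0,2,0],[1,0,0,3,0],[1,0,0,4,0],[1,0,0,5,0]]]'

```text
clock: 4.05
tcp_pos: [0.4234, -0.0889, -0.0137]
tool_rot: [3.142, -0.0, 0.694]
ft_force: [-0.5, -0.2, -0.5]
width: 0.0003
finger_force: 0.0
```

Request:
play_rows --steps '[[[1,0,0,1,0],[1,0,0,2,0],[1,0,0,3,0],[1,0,0,4,0],[1,0,0,5,0]]]'

```text
clock: 4.47
tcp_pos: [0.4235, -0.089, -0.0171]
tool_rot: [3.14, 0.002, 0.694]
ft_force: [-12.1, 2.2, 49.3]
width: 0.0001
finger_force: 24.5
```

Request:
play_rows --steps '[[[1,0,0,-2,0],[1,0,0,-6,0],[-1,0,0,-20,0],[-1,0,0,-20,0],[-1,0,0,-20,0]]]'

```text
clock: 4.88
tcp_pos: [0.4241, -0.0892, 0.0017]
tool_rot: [3.14, -0.001, 0.693]
ft_force: [-0.9, 0.2, 0.0]
width: 0.0359
finger_force: 0.0
```

Run:
```python
from h import *
s=ctrl.read_state(); M=ctrl.camera_model("wrist"); t=s["tcp_pos"];w=s["tool_rot"][2];print(t)
X=np.array([np.cos(w),np.sin(w),0])
for dz in(0,.03,.036,.042):
  print(dz,[proj(M,t+X*a+[0,0,dz]).round(1).tolist() for a in(0,.008,.011)])
a=ctrl.snapshot("wrist");cv2.imwrite("pics/w4.png",a);print(ctrl.read_state()["width"])
print(proj(ctrl.camera_model("wrist"),place([.4208,-.0875,-.8738],board())).round(1).tolist())
```

```text
[ 0.42406541 -0.08915771  0.00168651]
0 [[[317.5, 278.4]], [[317.5, 263.5]], [[317.5, 257.8]]]
0.03 [[[317.6, 304.7]], [[317.6, 287.5]], [[317.6, 280.9]]]
0.036 [[[317.6, 311.1]], [[317.6, 293.4]], [[317.6, 286.6]]]
0.042 [[[317.6, 317.9]], [[317.6, 299.7]], [[317.6, 292.7]]]
0.043093721127903
[[380.4, 254.3], [376.5, 334.1], [246.3, 334.5], [240.8, 254.9]]
```

View pics/w4.png

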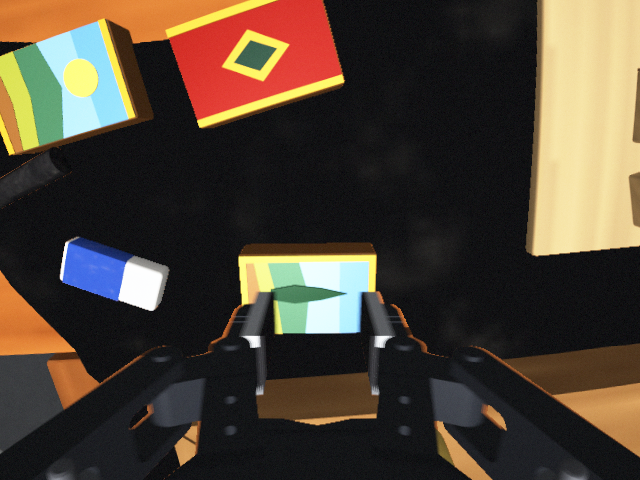

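Board is at (239–376, 254–334), and the real fingertips are about 36 mm above the reported TCP. I'll open, lower by that much and grip.

Request:
play_rows --steps '[[[-1,-1,-4,0,0],[-1,-1,-4,0,0],[-1,-1,-4,10,0],[-1,-1,-4,22,0],[-1,-1,-4,35,0]]]'

```text
clock: 5.35
tcp_pos: [0.4201, -0.0865, -0.0346]
tool_rot: [3.141, -0.0, 0.694]
ft_force: [-0.5, 0.2, 0.6]
width: 0.0853
finger_force: 0.0
```

Request:
play_rows --steps '[[[1,0,0,0,0],[1,0,0,0,0],[1,0,0,0,0],[1,0,0,0,0],[1,0,0,0,0]]]'

```text
clock: 5.77
tcp_pos: [0.4205, -0.0865, -0.0333]
tool_rot: [3.141, -0.001, 0.694]
ft_force: [-0.7, 0.6, -0.3]
width: 0.0603
finger_force: 64.6
```

Run:
```python
from h import *
from mv import go
s=ctrl.read_state();print(s["tcp_pos"],s["width"],s["finger_force"],s["ft_force"])
p=place([.6303,-.117,-.792],[(.015,.076,0)])[0]
print(p,go([*p[:2],.06],.779))
```

```text
[ 0.42050295 -0.086462   -0.03330949] 0.060278659663045235 64.62339162826538 [-0.74996647  0.55967376 -0.29771344]
[ 0.69493007 -0.07429223  0.        ] [ 2.18751e+02  1.66152e+02 -9.33090e+01 -8.50000e-02]
```

Request:
play_rows --steps '[[[1,0,0,-40,0],[1,0,0,-80,0],[1,0,0,-110,0],[1,25,20,-110,0],[1,50,40,-110,0]]]'

```text
clock: 6.18
tcp_pos: [0.4856, -0.0879, 0.0795]
tool_rot: [3.135, -0.001, 0.691]
ft_force: [0.4, -1.0, -0.3]
width: 0.0605
finger_force: 65.4
```

Request:
play_rows --steps '[[[1,140,106,0,-0.085],[1,140,106,0,-0.085],[1,140,106,0,-0.085],[1,140,106,0,-0.085],[1,140,106,0,-0.085]]]'

```text
clock: 6.6
tcp_pos: [0.6658, -0.0763, 0.0767]
tool_rot: [3.139, -0.005, 0.778]
ft_force: [0.6, 0.3, -0.2]
width: 0.0604
finger_force: 65.4
```

Request:
play_rows --steps '[[[1,0,0,0,0],[1,0,0,0,0],[1,0,0,0,0]]]'

```text
clock: 6.85
tcp_pos: [0.6578, -0.0773, 0.076]
tool_rot: [-3.141, 0.002, 0.779]
ft_force: [-0.4, 0.4, -0.4]
width: 0.0601
finger_force: 65.4
```

Run:
```python
from h import *
from mv import go
s=ctrl.read_state();M=ctrl.camera_model("wrist");cv2.imwrite("pics/w5.png",ctrl.snapshot("wrist"));print(s["tcp_pos"],s["tool_rot"],s["width"],s["finger_force"])
cl=[.6303,-.117,-.792]
p=place(cl,[(.015,.076,0)])[0]
print(go([*p[:2],.08],.779))
for n,q in dict(bed=(-.06,.1225,.012),bed2=(.06,.1225,.012),fl=(-.023,.098,.038),fb=(.053,.098,.038),knob=(.015,-.053,.064),bedr=(-.06,-.1225,.012)).items(): print(n,proj(M,place(cl,[q])).round(1))
```

```text
[ 0.65775319 -0.07734505  0.07600576] [-3.14053745e+00  1.55293320e-03  7.78982421e-01] 0.060148650738818914 65.3555417060852
[28.767 23.781 -3.778 -0.   ]
bed [[234.5 125. ]]
bed2 [[429.3 125.3]]
fl [[292.5 169.2]]
fb [[426.8 169.6]]
knob [[356.  420.9]]
bedr [[254.6 442.3]]
```

View pics/w5.png

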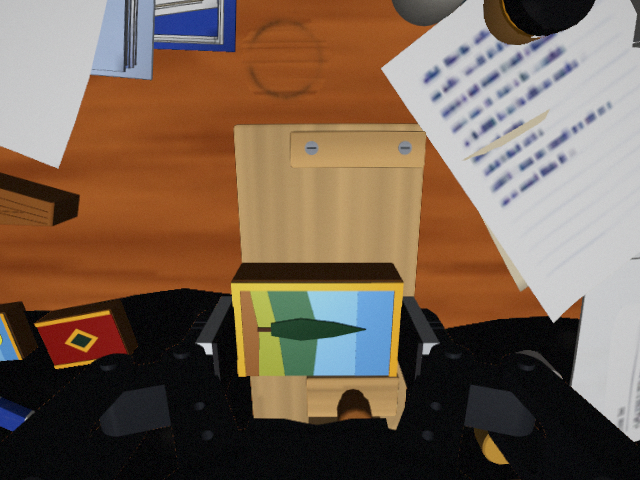

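The tree board is held level at (233–402, 283–377), and the fence face edge is at (291–424, 167). Next I'll fit the board in the hand and refine the clamp pose.

```bash
cat >> h.py <<'E'
CL=np.array([.6303,-.1156,-.792])
E
python3 - <<'E'
from h import *
from mv import go
M=ctrl.camera_model("wrist");s=ctrl.read_state();t=s["tcp_pos"]
cl,e=fit(M,[(-.06,.1225,.012),(-.023,.098,.038),(.053,.098,.038),(.06,.1225,.012)],np.array([(234.5,126),(291,167.5),(424.5,167),(423,125.5)]),CL);print(cl,e)
b,e=fit(M,board(t[2]+.0533),np.array([(401.5,283),(397.5,377),(237,377),(234,283)]),[t[0],t[1],-.79]);print(b,e,t)
p=place(CL,[(.015,.076,0)])[0]; print("tcp err", go([t[0]+p[0]-b[0],t[1]+p[1]-b[1],t[2]],.779), go([*p[:2],0],.779))
E
```

```text
[ 0.63011857 -0.11662808 -0.78402347] 3.690488341768514
[ 0.65778595 -0.07765326 -0.79367836] 3.192906783873468 [ 0.65775078 -0.07757786  0.07622159]
tcp err [29.779 22.706 -0.    -0.   ] [29.751 22.785 76.222 -0.   ]
```

Request:
play_rows --steps '[[[1,29.5,22.5,0,0],[1,29.5,22.5,30,0],[1,29.5,22.5,60,0],[1,29.5,22.5,80,0],[1,29.5,22.5,80,0]]]'

```text
clock: 7.32
tcp_pos: [0.6908, -0.0734, -0.0086]
tool_rot: [-3.135, 0.007, 0.779]
ft_force: [-1.1, 0.5, -1.7]
width: 0.0604
finger_force: 65.4
```

Request:
play_rows --steps '[[[1,0,0,5,0],[1,0,0,10,0],[1,0,0,16,0],[1,0,0,16,0],[1,0,0,16,0]]]'

```text
clock: 7.73
tcp_pos: [0.6963, -0.0731, -0.0192]
tool_rot: [3.141, 0.0, 0.779]
ft_force: [-1.3, -1.1, -1.2]
width: 0.0601
finger_force: 65.3
```

Run:
```python
from h import *
from mv import go
s=ctrl.read_state();print(s["tcp_pos"],s["ft_force"])
p=place(CL,[(.015,.076,0)])[0];print(go([*p[:2],-.0213],.779))
```

```text
[ 0.69634969 -0.07307789 -0.01915304] [-1.3217533  -1.11360439 -1.16855093]
[-0.88  -1.129  2.147 -0.   ]
```

Request:
play_rows --steps '[[[1,0,-1,1.5,0],[1,0,-1,1.5,0],[-0.6,0,-1,1.5,0],[-0.6,0,-1,1.5,0],[-0.6,0,-1,1.5,0]]]'

```text
clock: 8.15
tcp_pos: [0.6963, -0.0706, -0.0207]
tool_rot: [3.141, -0.002, 0.779]
ft_force: [0.3, 1.0, -0.1]
width: 0.0684
finger_force: 0.0
```

Request:
play_rows --steps '[[[-0.6,0,0,-10,0],[-0.6,0,0,-50,0],[-0.6,0,0,-90,0],[-0.6,0,0,-100,0],[-0.6,0,0,-100,0]]]'

```text
clock: 8.57
tcp_pos: [0.6998, -0.0709, 0.0853]
tool_rot: [3.135, -0.007, 0.779]
ft_force: [0.8, -0.0, -0.2]
width: 0.0684
finger_force: 0.0
```

```bash
python3 mv.py .4243 .0514 .06 .90; python3 mv.py .4324 .3493 .06 .926
```

```text
[-1.10146e+02 -2.80617e+02  2.52680e+01 -1.21000e-01]
[ 1.04935e+02 -4.86894e+02  2.52680e+01 -1.47000e-01]
```

Request:
play_rows --steps '[[[-0.6,-55,-140,0,0],[-0.6,-55,-140,0,0],[-0.6,-55,-140,0,0],[-0.6,-55,-140,0,0],[-0.6,-55,-140,0,0]]]'

```text
clock: 8.98
tcp_pos: [0.5515, -0.0074, 0.0781]
tool_rot: [-3.138, 0.004, 0.785]
ft_force: [-0.3, -0.5, -0.4]
width: 0.0682
finger_force: 0.0
```

Request:
play_rows --steps '[[[-0.6,-55,-140,10,-0.12],[-0.6,-55,-140,10,-0.12],[-0.6,-55,-140,10,-0.12],[-0.6,-55,-140,10,-0.12],[-0.6,-55,-140,10,-0.12]]]'

```text
clock: 9.4
tcp_pos: [0.4143, 0.0517, 0.0679]
tool_rot: [-3.139, 0.005, 0.904]
ft_force: [-0.3, -0.7, -0.1]
width: 0.0684
finger_force: 0.0
```

Request:
play_rows --steps '[[[-0.6,0,0,0,0],[-0.6,0,0,0,0],[-0.6,0,0,0,0]]]'

```text
clock: 9.65
tcp_pos: [0.4225, 0.05, 0.0692]
tool_rot: [3.141, -0.002, 0.897]
ft_force: [0.7, -0.5, -0.3]
width: 0.0682
finger_force: 0.0
```

Run:
```python
from h import *
from mv import go
s=ctrl.read_state();M=ctrl.camera_model("wrist");a=ctrl.snapshot("wrist");print(s["tcp_pos"],s["tool_rot"],s["width"])
print(go([.4243,.0514,.06],.9))
P=proj(M,place([.4243,.0514,-.6707],board()));print(P.round(1).tolist());Q=proj(M,place([.486,-.0074,-.6346],board()))
# draw predictions
for R,c in((P,(0,0,255)),(Q,(255,0,255))): cv2.polylines(a,[R.round().astype(int)],True,c,1)
cv2.imwrite("pics/w6.png",a)
```

```text
[0.42250626 0.05000992 0.06920068] [ 3.14067808e+00 -1.51340523e-03  8.97446828e-01] 0.06815293448504472
[ 2.289e+00  6.980e-01  9.097e+00 -3.000e-03]
[[368.7, 214.2], [366.5, 275.2], [269.9, 275.5], [267.4, 214.5]]
```

View pics/w6.png

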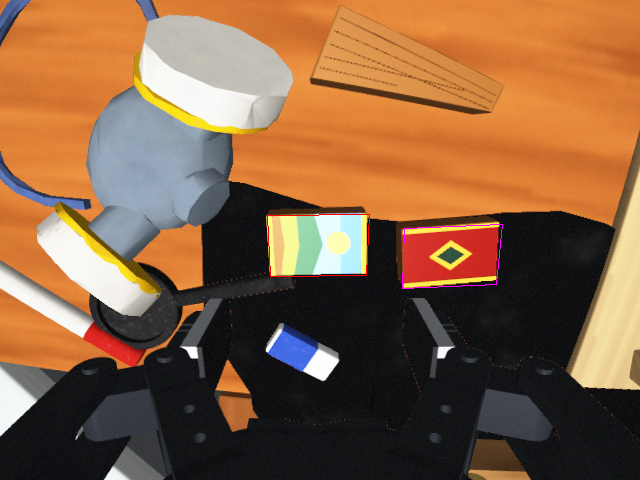

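Predicted outlines match both boards. The sun board is at (268–368, 214–275), with a gap of about 19 mm to the red one. I'll descend with a 66 mm opening.

Request:
play_rows --steps '[[[-0.55,2,0.3,30,0],[-0.55,2,0.3,60,0],[-0.55,2,0.3,75,0],[-0.55,2,0.3,75,0],[-0.55,2,0.3,75,0]]]'

```text
clock: 10.12
tcp_pos: [0.422, 0.0519, -0.0067]
tool_rot: [-3.14, 0.001, 0.899]
ft_force: [-0.2, 0.4, 0.6]
width: 0.0661
finger_force: 0.0
```

Request:
play_rows --steps '[[[-0.55,0,0,7,0],[-0.55,0,0,14,0],[-0.55,0,0,21,0],[-0.55,0,0,28,0],[-0.55,0,0,28,0]]]'

```text
clock: 10.53
tcp_pos: [0.4215, 0.0514, -0.0351]
tool_rot: [-3.141, 0.001, 0.899]
ft_force: [-0.1, -0.6, -0.3]
width: 0.0661
finger_force: 0.0
```

Request:
play_rows --steps '[[[1,0,0,0,0],[1,0,0,0,0],[1,0,0,0,0]]]'

```text
clock: 10.78
tcp_pos: [0.4223, 0.0517, -0.034]
tool_rot: [3.141, -0.0, 0.899]
ft_force: [0.1, -0.5, -0.4]
width: 0.0601
finger_force: 64.6
```

Request:
play_rows --steps '[[[1,0,0,-40,0],[1,0,0,-80,0],[1,0,0,-115,0],[1,0,0,-115,0],[1,0,0,-115,0]]]'

```text
clock: 11.2
tcp_pos: [0.4242, 0.0512, 0.0827]
tool_rot: [3.137, -0.002, 0.898]
ft_force: [0.0, -1.6, -0.9]
width: 0.0604
finger_force: 66.2
```

```bash
cat > tgt.py <<'E'
import sys; from h import *; from mv import go
x,y,z,w=map(float,sys.argv[1:]); p=place(CL,[(x,y,0)])[0]
s=ctrl.read_state(); print(go([*p[:2],z],w,s), s["tcp_pos"].round(4))
E
python3 tgt.py .015 .0335 .08 .779
```

```text
[2.9544e+01 2.8405e+02 2.7110e+00 1.1900e-01] [0.4242 0.0512 0.0827]
```

Request:
play_rows --steps '[[[1,15,142,0,0],[1,15,142,0,0],[1,15,142,0,0],[1,15,142,0,0],[1,15,142,0,0]]]'

```text
clock: 11.62
tcp_pos: [0.5454, -0.0289, 0.0791]
tool_rot: [3.141, -0.0, 0.893]
ft_force: [-0.4, -0.1, -0.9]
width: 0.0608
finger_force: 66.1
```

Request:
play_rows --steps '[[[1,15,142,0,0.119],[1,15,142,0,0.119],[1,15,142,0,0.119],[1,15,142,0,0.119],[1,15,142,0,0.119]]]'

```text
clock: 12.03
tcp_pos: [0.6647, -0.1051, 0.0785]
tool_rot: [3.141, 0.001, 0.775]
ft_force: [-0.8, -1.0, 0.1]
width: 0.0604
finger_force: 66.1
```

Request:
play_rows --steps '[[[1,0,0,20,0],[1,0,0,40,0],[1,0,0,50,0],[1,0,0,50,0],[1,0,0,50,0]]]'

```text
clock: 12.45
tcp_pos: [0.6614, -0.1005, 0.0298]
tool_rot: [-3.139, 0.002, 0.781]
ft_force: [0.5, 1.0, 0.0]
width: 0.0604
finger_force: 66.1
```

```bash
python3 tgt.py .015 .0335 -.0205 .779;  python3 - <<'E'
from h import *
M=ctrl.camera_model("wrist");cv2.imwrite("pics/w7.png",ctrl.snapshot("wrist"))
t=ctrl.read_state()["tcp_pos"]
print(proj(M,place(CL,board(.032)+np.array([.015,.076,0]))).round(1).tolist())
E
```

```text
[7.4800e-01 3.8360e+00 5.0305e+01 2.0000e-03] [ 0.6614 -0.1005  0.0298]
[[394.3, 150.7], [389.7, 235.4], [261.1, 235.1], [257.8, 150.4]]
```

View pics/w7.png

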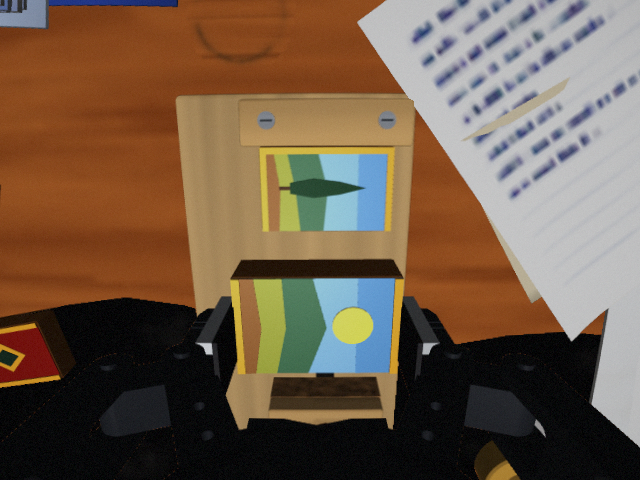

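Tree lies against the fence at (260–394, 147–232), and the sun board is held ready. I'll set it down.

Request:
play_rows --steps '[[[1,0.7,3.5,15,0],[1,0.7,3.5,30,0],[1,0.7,3.5,40,0],[1,0.7,3.5,45,0],[1,0.7,3.5,50.5,0]]]'

```text
clock: 12.92
tcp_pos: [0.6652, -0.1036, -0.0211]
tool_rot: [-3.14, 0.001, 0.78]
ft_force: [-0.3, 0.5, 0.1]
width: 0.0604
finger_force: 66.1
```

Request:
play_rows --steps '[[[1,0,0,0,0],[1,0,0,0,0],[-0.6,0,0,0,0],[-0.6,0,0,0,0],[-0.6,0,0,0,0]]]'

```text
clock: 13.33
tcp_pos: [0.6666, -0.1037, -0.0189]
tool_rot: [3.141, -0.001, 0.78]
ft_force: [-0.8, -0.4, 1.1]
width: 0.0679
finger_force: 0.0
```

Request:
play_rows --steps '[[[-0.6,0,0,-10,0],[-0.6,0,0,-50,0],[-0.6,0,0,-90,0],[-0.8,0,0,-110,0],[-0.8,0,0,-110,0]]]'

```text
clock: 13.75
tcp_pos: [0.6708, -0.1034, 0.0981]
tool_rot: [3.133, -0.007, 0.78]
ft_force: [0.9, 0.3, 0.8]
width: 0.0769
finger_force: 0.0
```

```bash
python3 mv.py .4324 .3493 .08 .926
```

```text
[ 1.48835e+02 -4.89493e+02  1.80700e+01 -1.46000e-01]
```

Request:
play_rows --steps '[[[-0.7,7,-150,0,0],[-0.7,7,-150,0,0],[-0.7,7,-150,0,0],[-0.7,7,-150,0,0],[-0.7,7,-150,0,0]]]'

```text
clock: 14.17
tcp_pos: [0.5609, 0.014, 0.0909]
tool_rot: [-3.139, 0.001, 0.788]
ft_force: [0.3, 0.2, -0.5]
width: 0.0726
finger_force: 0.0
```

Request:
play_rows --steps '[[[-0.7,7,-150,0,0],[-0.7,7,-150,0,0],[-0.7,7,-150,0,0],[-0.7,7,-150,0,0],[-0.7,7,-150,0,0]]]'

```text
clock: 14.58
tcp_pos: [0.461, 0.1241, 0.0909]
tool_rot: [-3.14, 0.0, 0.788]
ft_force: [-0.0, -0.2, 0.2]
width: 0.0725
finger_force: 0.0
```

Request:
play_rows --steps '[[[-0.7,67,-95,0,0],[-0.7,67,-95,0,0],[-0.7,67,-95,0,0],[-0.7,67,-95,0,0],[-0.7,67,-95,0,0]]]'

```text
clock: 15.0
tcp_pos: [0.4459, 0.2364, 0.0908]
tool_rot: [-3.141, -0.001, 0.784]
ft_force: [0.7, -0.6, -0.6]
width: 0.0724
finger_force: 0.0
```

Request:
play_rows --steps '[[[-0.7,67,-95,0,-0.146],[-0.7,67,-95,0,-0.146],[-0.7,67,-95,0,-0.146],[-0.7,67,-95,0,-0.146],[-0.7,67,-95,0,-0.146]]]'

```text
clock: 15.42
tcp_pos: [0.4268, 0.3495, 0.0903]
tool_rot: [-3.141, -0.0, 0.928]
ft_force: [0.6, -0.5, -0.6]
width: 0.0725
finger_force: 0.0
```

Request:
play_rows --steps '[[[-0.7,0,0,0,0],[-0.7,0,0,0,0],[-0.7,0,0,0,0]]]'

```text
clock: 15.67
tcp_pos: [0.4279, 0.3463, 0.0901]
tool_rot: [3.14, 0.001, 0.922]
ft_force: [0.1, 0.2, 0.2]
width: 0.0725
finger_force: 0.0
```

Run:
```python
from h import *
from mv import go
M=ctrl.camera_model("wrist");a=ctrl.snapshot("wrist");s=ctrl.read_state();print(s["tcp_pos"],s["width"])
print(go([.4324,.3493,-.034],.926,s))
P=proj(M,place([.4324,.3493,-.6445],board()));print(P.round(1).tolist())
cv2.polylines(a,[P.round().astype(int)],True,(0,0,255),1)
cv2.imwrite("pics/w8.png",a)
```

```text
[0.42777574 0.34667477 0.09016813] 0.07268529402939236
[ 4.88400e+00  2.10200e+00  1.24168e+02 -3.00000e-03]
[[366.5, 202.8], [364.7, 259.9], [275.0, 260.3], [272.9, 203.3]]
```

View pics/w8.png

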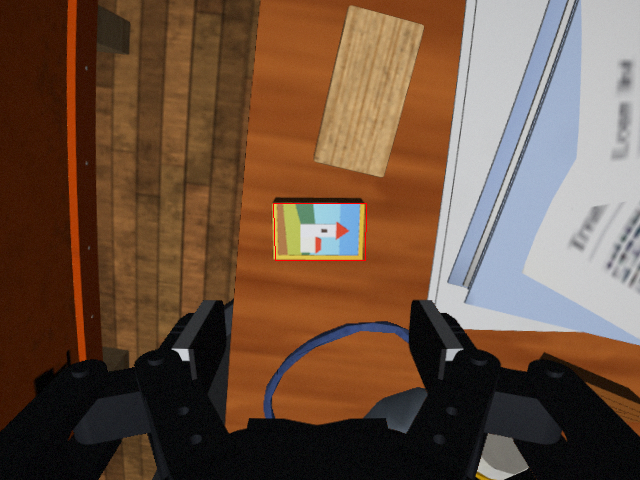

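The tower board matches its outline (273–366, 203–260). The block and the pile are clear of the fingers.

Request:
play_rows --steps '[[[-0.7,5,2,30,0],[-0.7,5,2,60,0],[-0.7,5,2,90,0],[-0.7,5,2,95,0],[-0.7,5,2,95,0]]]'

```text
clock: 16.13
tcp_pos: [0.4302, 0.3495, -0.0063]
tool_rot: [-3.141, 0.004, 0.925]
ft_force: [-0.4, 0.2, 0.6]
width: 0.0726
finger_force: 0.0
```

Request:
play_rows --steps '[[[-0.7,0,0,7,0],[-0.7,0,0,14,0],[-0.7,0,0,21,0],[-0.7,0,0,29,0],[-0.7,0,0,29,0]]]'

```text
clock: 16.55
tcp_pos: [0.4309, 0.3509, -0.0347]
tool_rot: [3.142, 0.001, 0.926]
ft_force: [-0.4, 0.1, -0.1]
width: 0.0725
finger_force: 0.0
```

Request:
play_rows --steps '[[[1,0,0,0,0],[1,0,0,0,0],[1,0,0,0,0],[1,0,0,0,0]]]'

```text
clock: 16.88
tcp_pos: [0.4314, 0.3518, -0.0334]
tool_rot: [3.141, -0.001, 0.926]
ft_force: [-0.7, 0.0, 0.7]
width: 0.0605
finger_force: 65.1
```

Request:
play_rows --steps '[[[1,0,0,-40,0],[1,0,0,-80,0],[1,0,0,-120,0],[1,0,0,-125,0],[1,0,0,-125,0]]]'

```text
clock: 17.3
tcp_pos: [0.4333, 0.3534, 0.0946]
tool_rot: [3.139, -0.006, 0.926]
ft_force: [0.4, 0.9, -1.3]
width: 0.0602
finger_force: 65.6
```

Request:
play_rows --steps '[[[1,-81,85,0,0],[1,-81,85,0,0],[1,-81,85,0,0],[1,-81,85,0,0],[1,-81,85,0,0]]]'

```text
clock: 17.72
tcp_pos: [0.4505, 0.2319, 0.0896]
tool_rot: [-3.141, 0.003, 0.92]
ft_force: [-0.3, 0.9, -0.3]
width: 0.0605
finger_force: 65.5
```

Request:
play_rows --steps '[[[1,-81,85,0,0.146],[1,-81,85,0,0.146],[1,-81,85,0,0.146],[1,-81,85,0,0.146],[1,-81,85,0,0.146]]]'

```text
clock: 18.13
tcp_pos: [0.4696, 0.1185, 0.0904]
tool_rot: [-3.141, 0.001, 0.776]
ft_force: [-0.6, 0.8, -0.8]
width: 0.0603
finger_force: 65.5
```

```bash
python3 tgt.py .015 -.0095 .08 .779
```

```text
[-5.88000e+01  2.94648e+02  1.04490e+01 -3.00000e-03] [0.4696 0.1185 0.0904]
```

Request:
play_rows --steps '[[[1,-29,147,0,0],[1,-29,147,0,0],[1,-29,147,0,0],[1,-29,147,0,0],[1,-29,147,0,0]]]'

```text
clock: 18.55
tcp_pos: [0.5558, -0.0092, 0.0905]
tool_rot: [3.14, -0.0, 0.774]
ft_force: [0.6, 0.3, -1.6]
width: 0.06
finger_force: 65.5
```

Request:
play_rows --steps '[[[1,-29,147,0,0],[1,-29,147,0,0],[1,-29,147,0,0],[1,-29,147,0,0],[1,-29,147,0,0]]]'

```text
clock: 18.97
tcp_pos: [0.6381, -0.1343, 0.0902]
tool_rot: [3.139, -0.0, 0.774]
ft_force: [-0.5, -0.9, -1.6]
width: 0.0601
finger_force: 65.5
```

Request:
play_rows --steps '[[[1,0,0,20,0],[1,0,0,40,0],[1,0,0,50,0],[1,0,0,50,0],[1,0,0,50,0]]]'

```text
clock: 19.38
tcp_pos: [0.6349, -0.1273, 0.0407]
tool_rot: [-3.14, -0.0, 0.783]
ft_force: [-0.2, -0.2, -0.4]
width: 0.0599
finger_force: 65.5
```

```bash
python3 tgt.py .015 -.0095 -.0205 .779;  python3 - <<'E'
from h import *
cv2.imwrite("pics/w9.png",ctrl.snapshot("wrist"))
E
```

```text
[-4.5560e+00  3.3710e+00  6.1246e+01  4.0000e-03] [ 0.6349 -0.1273  0.0407]
```

View pics/w9.png

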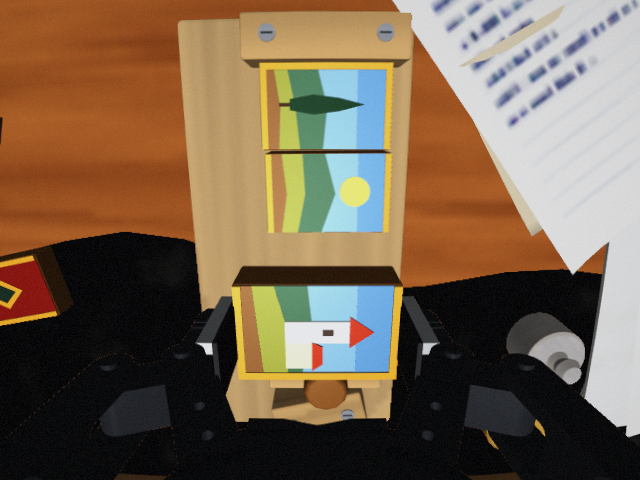

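The tree and sun boards are in order (262–394 and 266–392), and the tower board is over its slot. Setting it down.

Request:
play_rows --steps '[[[1,-4.5,3,20,0],[1,-4.5,3,40,0],[1,-4.5,3,50,0],[1,-4.5,3,56,0],[1,-4.5,3,61.5,0]]]'

```text
clock: 19.85
tcp_pos: [0.6348, -0.1346, -0.0198]
tool_rot: [3.141, -0.001, 0.78]
ft_force: [0.6, -0.2, 0.3]
width: 0.0603
finger_force: 65.5
```

Request:
play_rows --steps '[[[1,0,0,0,0],[1,0,0,0,0],[-0.6,0,0,0,0],[-0.6,0,0,0,0],[-0.6,0,0,0,0]]]'

```text
clock: 20.27
tcp_pos: [0.6348, -0.1353, -0.0193]
tool_rot: [3.14, -0.001, 0.78]
ft_force: [0.2, -0.5, 0.6]
width: 0.0684
finger_force: 0.0
```

Request:
play_rows --steps '[[[-0.6,0,0,-10,0],[-0.6,0,0,-50,0],[-0.6,0,0,-80,0],[-0.6,0,0,-80,0],[-0.6,0,0,-80,0]]]'

```text
clock: 20.68
tcp_pos: [0.6365, -0.1354, 0.0633]
tool_rot: [3.137, -0.003, 0.78]
ft_force: [-0.5, -0.2, -0.5]
width: 0.0685
finger_force: 0.0
```

```bash
python3 tgt.py .015 -.0535 .06 .779; python3 tgt.py .015 -.115 .06 .779
```

```text
[-4.4021e+01 -3.5310e+00  3.3330e+00  1.0000e-03] [ 0.6365 -0.1354  0.0633]
[-1.05521e+02 -3.59200e+00  3.33300e+00  1.00000e-03] [ 0.6365 -0.1354  0.0633]
```

Request:
play_rows --steps '[[[-0.6,-22,-3,0,0],[-0.3,-44,-3,0,0],[-0.3,-44,-3,0,0],[-0.3,-44,-3,25,0],[-0.3,-44,-3,51,0]]]' --force 25

```text
clock: 21.1
tcp_pos: [0.6019, -0.1651, 0.0095]
tool_rot: [3.139, -0.001, 0.778]
ft_force: [-0.4, 1.2, -0.5]
width: 0.0556
finger_force: 0.0
```

Request:
play_rows --steps '[[[1,0,0,0,0],[1,0,0,0,0],[1,0,0,0,0],[1,0,0,0,0],[1,0,0,0,0]]]'

```text
clock: 21.52
tcp_pos: [0.6021, -0.1655, 0.0094]
tool_rot: [3.139, -0.001, 0.779]
ft_force: [3.8, -3.7, -10.6]
width: 0.0205
finger_force: 25.9
```

```bash
python3 tgt.py .015 -.0385 .012 .779
```

```text
[16.616 -0.646 -2.625  0.   ] [ 0.6021 -0.1655  0.0094]
```

Request:
play_rows --steps '[[[1,3,0,0,0],[1,6,0,0,0],[1,9,0,0,0],[1,12,0,0,0],[1,13,0,0,0]]]'

```text
clock: 21.93
tcp_pos: [0.6111, -0.1564, 0.0093]
tool_rot: [3.139, 0.0, 0.779]
ft_force: [3.5, -4.4, -8.8]
width: 0.0203
finger_force: 26.1
```

Request:
play_rows --steps '[[[1,0.5,0,0,0],[1,1,0,0,0],[1,1.5,0,0,0],[1,2,0,0,0],[1,2,0,0,0]]]'

```text
clock: 22.35
tcp_pos: [0.6123, -0.1552, 0.0094]
tool_rot: [3.139, 0.0, 0.779]
ft_force: [2.5, -5.2, -8.4]
width: 0.0208
finger_force: 26.0
```

Request:
play_rows --steps '[[[1,0.5,0,0,0],[1,1,0,0,0],[1,1.5,0,0,0],[1,2,0,0,0],[1,2,0,0,0]]]'

```text
clock: 22.77
tcp_pos: [0.6136, -0.1538, 0.0094]
tool_rot: [3.139, 0.0, 0.779]
ft_force: [2.5, -5.2, -8.2]
width: 0.0205
finger_force: 26.0
```

```bash
python3 tgt.py .015 -.038 .012 .779
```

```text
[ 0.7   -0.509 -2.649 -0.   ] [ 0.6136 -0.1538  0.0094]
```

Request:
play_rows --steps '[[[1,0.5,0,0,0],[1,1,0,0,0],[1,1.5,0,0,0],[1,2,0,0,0],[1,2,0,0,0]]]'

```text
clock: 23.18
tcp_pos: [0.614, -0.1536, 0.0093]
tool_rot: [3.14, 0.003, 0.778]
ft_force: [0.8, -5.7, -5.6]
width: 0.0204
finger_force: 26.3
```

The jaw is up against the boards (knob at about y = −38 mm). Releasing it and going to the wedge.

Request:
play_rows --steps '[[[-0.4,0,0,0,0],[-0.4,0,0,0,0],[-0.4,0,0,0,0],[-0.4,0,0,-30,0],[-0.4,0,0,-70,0]]]' --force 60

```text
clock: 23.6
tcp_pos: [0.6113, -0.149, 0.0766]
tool_rot: [-3.135, 0.003, 0.781]
ft_force: [0.7, -0.1, 0.4]
width: 0.0597
finger_force: 0.0
```

Run:
```python
from h import *
from mv import go
p=place([.5275,.0973,-1.0878],[(-.036,-.0043,0)])[0];print(p)
print(go([*p[:2],.09],2.054))
```

```text
[0.50697223 0.12718479 0.        ]
[ 120.405 -269.509  -13.411   -1.273]
```

Request:
play_rows --steps '[[[-0.3,60,-135,-13,-0.6],[-0.3,60,-135,-13,-0.6],[-0.3,60,-135,-13,-0.6],[-0.3,60,-135,-13,-0.6],[-0.3,60,-135,-13,-0.6]]]'

```text
clock: 24.02
tcp_pos: [0.5604, -0.0036, 0.0941]
tool_rot: [3.14, -0.003, 1.397]
ft_force: [-0.0, -0.7, 0.1]
width: 0.0554
finger_force: 0.0
```

```bash
python3 mv.py .507 .127 .09 2.054
```

```text
[119.418 -75.15    4.095  -0.657]
```

Request:
play_rows --steps '[[[-0.2,72,-39,0,-0.62],[-0.2,72,-39,0,-0.62],[-0.2,72,-39,0,-0.62],[-0.2,72,-39,0,-0.62],[-0.2,72,-39,0,-0.62]]]'

```text
clock: 24.43
tcp_pos: [0.5374, 0.0678, 0.0929]
tool_rot: [3.14, 0.001, 2.01]
ft_force: [0.5, -1.4, 1.1]
width: 0.051
finger_force: 0.0
```

Request:
play_rows --steps '[[[-0.2,0,0,0,-0.035],[-0.2,0,0,0,-0.035],[-0.2,0,0,0,-0.035]]]'

```text
clock: 24.68
tcp_pos: [0.5375, 0.0664, 0.0924]
tool_rot: [3.141, -0.0, 2.034]
ft_force: [-0.3, 0.8, 0.9]
width: 0.0514
finger_force: 0.0
```

Run:
```python
from h import *
from mv import go
M=ctrl.camera_model("wrist");a=ctrl.snapshot("wrist");s=ctrl.read_state();print(s["tcp_pos"],s["tool_rot"])
print(go([.507,.127,.06],2.054,s)); np.save("Mw.npy",M)
P=proj(M,place([.5275,.0973,-1.0878],WEDGE));print(P.round(1).tolist())
cv2.polylines(a,[P.round().astype(int)],True,(0,0,255),1)
cv2.imwrite("pics/w10.png",a)
```

```text
[0.53751146 0.06613053 0.09229027] [3.14094465e+00 8.46261446e-05 2.03372190e+00]
[ 6.8088e+01 -1.1800e-01  3.2290e+01 -2.0000e-02]
[[345.9, 112.0], [279.8, 113.5], [322.2, 268.0], [346.0, 267.5]]
```

View pics/w10.png

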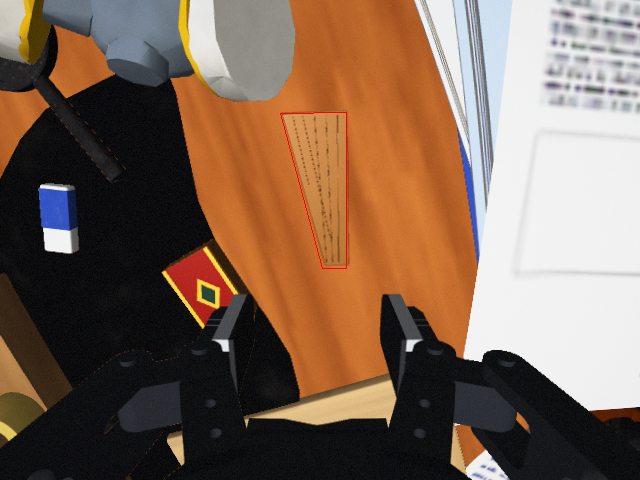

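The wedge matches its outline exactly: (280–346, 112–268), flat face on the right. I'll grip it nearer the middle, local x = −20 mm, to stay clear of the headphones.

Run:
```python
from h import *
from mv import go
p=place([.5275,.0973,-1.0878],[(-.020,-.0024,0)])[0];print(go([*p[:2],-.031],2.054))
# rough headphone height
M=np.load("Mw.npy",allow_pickle=True).item();T=ctrl.camera_model("top")
r=least_squares(lambda X:np.r_[(proj(M,X)-[[245,45]]).ravel(),(proj(T,X)-[[301,287]]).ravel()],[.45,.12,.05]);print(r.x,r.fun)
```

```text
[ 5.2307e+01  2.1610e+00  1.2329e+02 -2.0000e-02]
[0.45223075 0.15363413 0.05380921] [ 0.44620628 -0.55199681  2.95029339  0.69865715]
```

Request:
play_rows --steps '[[[-0.2,26,2,0,-0.02],[-0.2,52,2,0,-0.02],[-0.2,52,2,20,-0.02],[-0.2,52,2,55,-0.02],[-0.2,52,2,90,-0.02]]]'

```text
clock: 25.15
tcp_pos: [0.5175, 0.1138, 0.0023]
tool_rot: [3.138, 0.002, 2.054]
ft_force: [0.6, -1.4, 0.5]
width: 0.051
finger_force: 0.0
```

Request:
play_rows --steps '[[[-0.2,0,0,8,0],[-0.2,0,0,16,0],[-0.2,0,0,24,0],[-0.2,0,0,32,0],[-0.2,0,0,32,0]]]'

```text
clock: 25.57
tcp_pos: [0.5161, 0.1129, -0.0303]
tool_rot: [3.141, 0.0, 2.054]
ft_force: [-0.4, -0.2, 0.1]
width: 0.0513
finger_force: 0.0
```

Run:
```python
from h import *
from mv import go
p=place([.5275,.0973,-1.0878],[(-.020,-.0024,0)])[0];print(go([*p[:2],-.031],2.054),ctrl.read_state()["tool_rot"])
```

```text
[0.864 0.401 0.685 0.   ] [3.14142266e+00 1.23473497e-04 2.05427219e+00]
```

Close and lift.

Request:
play_rows --steps '[[[1,0,0,0,0],[1,0,0,0,0],[1,0,0,0,0],[1,0,0,0,0]]]'

```text
clock: 25.9
tcp_pos: [0.5172, 0.1135, -0.029]
tool_rot: [3.139, 0.001, 2.055]
ft_force: [0.2, 0.3, 5.2]
width: 0.0329
finger_force: 57.8
```

Request:
play_rows --steps '[[[1,0,0,-20,0],[1,0,0,-50,0],[1,0,0,-90,0],[1,0,0,-100,0],[1,0,0,-100,0]]]'

```text
clock: 26.32
tcp_pos: [0.5182, 0.1137, 0.073]
tool_rot: [3.136, 0.002, 2.054]
ft_force: [-0.2, -0.5, -1.5]
width: 0.0327
finger_force: 57.3
```

Run:
```python
from h import *
from mv import go
s=ctrl.read_state();M=ctrl.camera_model("wrist");a=ctrl.snapshot("wrist");np.save("Mw2.npy",M)
t=s["tcp_pos"];w=s["tool_rot"][2];print(t,w,s["width"])
for dw in(-.12,0,.12):
  th=w-np.pi+dw
  R=place([0,0,th],[(-.02,-.0024,0)])[0]; P=proj(M,place([t[0]-R[0],t[1]-R[1],th],np.array(WEDGE)+[0,0,t[2]+.0305]))
  print(dw,P.round(0).tolist())
cv2.imwrite("pics/w11.png",a)
```

```text
[0.51823822 0.11366031 0.07295701] 2.054457041732318 0.03272362199009338
-0.12 [[377.0, 269.0], [256.0, 256.0], [298.0, 486.0], [336.0, 489.0]]
0 [[367.0, 263.0], [245.0, 263.0], [318.0, 487.0], [356.0, 487.0]]
0.12 [[355.0, 258.0], [236.0, 272.0], [338.0, 486.0], [376.0, 482.0]]
```

Run:
```python
from h import *
a=cv2.imread("pics/w11.png").astype(float)[...,2]; a=cv2.GaussianBlur(a,(3,3),0)
g=np.diff(a,axis=0)
c=np.arange(258,356,8)
for j in c: 
    k=np.argsort(-np.abs(g[215:300,j]))[:4]+215; print(j,[(int(i),int(g[i,j])) for i in k])
r=cv2.imread("pics/w11.png").astype(float)[...,2]; gx=np.diff(cv2.GaussianBlur(r,(3,3),0),axis=1)
for i in (270,280,290,300):
    k=np.argsort(-np.abs(gx[i,225:395]))[:5]+225; print("row",i,[(int(j),int(gx[i,j])) for j in k])
```

```text
258 [(253, 34), (254, 34), (236, -25), (235, -24)]
266 [(232, -53), (254, 34), (253, 34), (231, -33)]
274 [(232, -55), (231, -34), (254, 33), (233, -33)]
282 [(232, -57), (231, -36), (254, 35), (233, -33)]
290 [(232, -58), (231, -37), (233, -34), (254, 33)]
298 [(232, -61), (231, -38), (233, -37), (254, 35)]
306 [(232, -59), (231, -38), (254, 35), (233, -34)]
314 [(232, -58), (231, -37), (254, 35), (233, -33)]
322 [(232, -52), (254, 36), (253, 34), (231, -32)]
330 [(232, -46), (254, 37), (253, 33), (231, -29)]
338 [(232, -44), (254, 36), (253, 33), (231, -29)]
346 [(232, -54), (254, 38), (231, -35), (253, 33)]
354 [(232, -57), (254, 37), (253, 36), (231, -36)]
row 270 [(367, 30), (330, 22), (272, 21), (269, -20), (327, -19)]
row 280 [(367, 26), (366, 25), (327, -22), (330, 22), (310, 22)]
row 290 [(364, -22), (294, 22), (366, 22), (350, 20), (330, 19)]
row 300 [(378, 44), (364, -41), (379, 39), (262, 37), (263, 35)]
```

The butt edge is level (row 254 throughout), so the wedge is square in the grip, about 2 mm toward the butt. On to the mouth.

```bash
python3 tgt.py -.108 -.0744 .04 2.35
```

```text
[-173.216 -108.369   31.002   -0.296] [0.5169 0.1127 0.071 ]
```

Request:
play_rows --steps '[[[1,-173,-108,0,-0.296],[1,-173,-108,0,-0.296],[1,-173,-108,0,-0.296],[1,-173,-108,0,-0.296],[1,-173,-108,0,-0.296]]]'

```text
clock: 26.78
tcp_pos: [0.4986, -0.0931, 0.0678]
tool_rot: [-3.139, -0.002, 2.35]
ft_force: [1.1, -0.3, -1.1]
width: 0.033
finger_force: 57.2
```

Request:
play_rows --steps '[[[1,0,0,15,0],[1,0,0,31,0],[1,0,0,31,0],[1,0,0,31,0]]]'

```text
clock: 27.12
tcp_pos: [0.4988, -0.09, 0.0372]
tool_rot: [-3.14, -0.004, 2.351]
ft_force: [0.1, -0.0, -0.3]
width: 0.033
finger_force: 57.1
```

```bash
python3 tgt.py -.108 -.0744 -.0145 2.35
```

```text
[-2.6090e+00  1.1940e+00  5.1695e+01  1.0000e-03] [ 0.4988 -0.09    0.0372]
```

Request:
play_rows --steps '[[[1,-2.5,1,20,0],[1,-2.5,1,40,0],[1,-2.5,1,48,0],[1,-2.5,1,51,0],[1,-2.5,1,51,0]]]'

```text
clock: 27.53
tcp_pos: [0.503, -0.0904, -0.0123]
tool_rot: [-3.141, -0.001, 2.353]
ft_force: [0.9, 0.0, -0.6]
width: 0.0329
finger_force: 57.2
```

```bash
python3 - <<'E'
from h import *
s=ctrl.read_state();M=ctrl.camera_model("wrist");cv2.imwrite("pics/w12.png",ctrl.snapshot("wrist"))
print(s["ft_force"])
E
python3 tgt.py -.058 -.0734 -.0145 2.35
```

```text
[ 0.90242221  0.01646674 -0.56068303]
[-4.8786e+01 -8.5900e-01  2.8420e+00  2.0000e-03] [ 0.5036 -0.0906 -0.0117]
```

Request:
play_rows --steps '[[[1,-12,-1,0,0],[1,-24,-1,0,0],[1,-36,-1,0,0],[1,-48,-1,0,0],[1,-48,-1,0,0]]]'

```text
clock: 28.0
tcp_pos: [0.5394, -0.1301, -0.0116]
tool_rot: [3.141, 0.003, 2.346]
ft_force: [1.3, -0.8, -0.0]
width: 0.0329
finger_force: 57.2
```

```bash
python3 tgt.py -.030 -.0716 -.0165 2.35
```

```text
[-2.3511e+01  3.3520e+00  4.9150e+00 -4.0000e-03] [ 0.5394 -0.1301 -0.0116]
```

Request:
play_rows --steps '[[[1,-5,1.5,1,-0.004],[1,-10,2.5,2,-0.004],[1,-15,3,3,-0.004],[1,-20,3,3,-0.004],[1,-22,3,3,-0.004]]]'

```text
clock: 28.42
tcp_pos: [0.5543, -0.1404, -0.0153]
tool_rot: [-3.141, 0.0, 2.354]
ft_force: [-0.0, -0.4, -0.9]
width: 0.0328
finger_force: 57.1
```

```bash
python3 tgt.py -.030 -.0716 -.0165 2.35
```

```text
[-5.730e+00 -1.550e-01  1.192e+00  4.000e-03] [ 0.5543 -0.1404 -0.0153]
```

Request:
play_rows --steps '[[[1,-2,0,0.5,0.004],[1,-4,0,1,0.004],[1,-5,0,1,0.004],[1,-5,0,1.5,0.004],[1,-5,0,1.5,0.004]]]'

```text
clock: 28.83
tcp_pos: [0.5575, -0.1434, -0.0167]
tool_rot: [-3.142, 0.0, 2.351]
ft_force: [-0.5, -1.1, -1.0]
width: 0.0328
finger_force: 57.2
```

```bash
python3 tgt.py -.030 -.0716 -.0165 2.35; python3 -c "
from h import *;print(ctrl.read_state()['ft_force'])"
```

```text
[-1.367e+00 -2.460e-01 -1.750e-01  1.000e-03] [ 0.5575 -0.1434 -0.0167]
[-0.45991796 -1.06236418 -1.01277191]
```

Request:
play_rows --steps '[[[-0.2,0,0,0,0],[-0.2,0,0,0,0],[-0.2,0,0,0,0],[-0.2,0,0,-30,0],[-0.2,0,0,-60,0]]]'

```text
clock: 29.25
tcp_pos: [0.5558, -0.1426, 0.0426]
tool_rot: [-3.14, -0.004, 2.352]
ft_force: [1.2, -0.1, 1.4]
width: 0.0511
finger_force: 0.0
```

Request:
play_rows --steps '[[[-0.2,0,0,0,0],[1,35,0,0,0],[1,65,0,0,0],[1,65,0,0,0],[1,65,0,0,0]]]'

```text
clock: 29.67
tcp_pos: [0.5108, -0.0959, 0.0435]
tool_rot: [-3.141, 0.0, 2.354]
ft_force: [0.9, -0.6, 0.3]
width: 0.0029
finger_force: 0.0
```

```bash
python3 tgt.py -.092 -.0735 -.0145 2.35; python3 -c "
from h import *;print(ctrl.read_state()['width'])"
```

```text
[-5.988e+00 -2.288e+00  5.798e+01  4.000e-03] [ 0.5108 -0.0959  0.0435]
0.0029352565521982184
```

Request:
play_rows --steps '[[[1,0,-2,20,0],[1,0,-2,40,0],[1,0,-2,56,0],[1,0,-2,56,0],[1,0,-2,56,0]]]'

```text
clock: 30.08
tcp_pos: [0.5104, -0.0988, -0.0131]
tool_rot: [-3.141, -0.001, 2.35]
ft_force: [-0.0, 0.1, 0.5]
width: -0.0005
finger_force: 0.0
```

Request:
play_rows --steps '[[[1,-5,0,0,0],[1,-10,0,0,0],[1,-15,0,0,0],[1,-20,0,0,0],[1,-20,0,0,0]]]'

```text
clock: 30.5
tcp_pos: [0.5259, -0.1143, -0.0121]
tool_rot: [3.141, 0.002, 2.349]
ft_force: [-0.6, 0.8, -0.1]
width: 0.0002
finger_force: 0.0
```

```bash
python3 tgt.py -.062 -.0735 -.0145 2.35; python3 -c "
from h import *;print(ctrl.read_state()['ft_force'])"
```

```text
[-1.2296e+01 -8.7000e-02  2.3960e+00 -1.0000e-03] [ 0.5259 -0.1143 -0.0121]
[-0.56073992  0.76172142 -0.12099734]
```

Request:
play_rows --steps '[[[1,-2,0,0,0],[1,-4,0,0,0],[1,-6,0,0,0],[1,-8,0,0,0],[1,-8,0,0,0]]]'

```text
clock: 30.92
tcp_pos: [0.5303, -0.1187, -0.0127]
tool_rot: [3.142, 0.0, 2.351]
ft_force: [0.2, -0.3, 1.1]
width: 0.0001
finger_force: 0.0
```

Request:
play_rows --steps '[[[1,-0.5,0,0,0],[1,-1,0,0,0],[1,-1.5,0,0,0],[1,-2,0,0,0],[1,-2,0,0,0]]]'

```text
clock: 31.33
tcp_pos: [0.5315, -0.1199, -0.0127]
tool_rot: [3.142, 0.0, 2.351]
ft_force: [-1.3, 0.1, 0.0]
width: -0.0003
finger_force: 0.2
```

Request:
play_rows --steps '[[[1,-0.5,0,0,0],[1,-1,0,0,0],[1,-1.5,0,0,0],[1,-1.5,0,0,0],[1,-1.5,0,0,0]]]'

```text
clock: 31.75
tcp_pos: [0.5327, -0.121, -0.0126]
tool_rot: [3.141, 0.0, 2.351]
ft_force: [-0.2, -0.2, 0.1]
width: 0.0
finger_force: 0.0
```

```bash
python3 tgt.py -.062 -.0735 -.0145 2.35
```

```text
[-2.735e+00 -2.110e-01  1.900e+00  1.000e-03] [ 0.5327 -0.121  -0.0126]
```

Request:
play_rows --steps '[[[1,-0.5,0,0,0],[1,-1,0,0,0],[1,-1.5,0,0,0],[1,-1.5,0,0,0],[1,-1.5,0,0,0]]]'

```text
clock: 32.17
tcp_pos: [0.5335, -0.122, -0.0127]
tool_rot: [-3.142, -0.0, 2.351]
ft_force: [-1.3, 0.1, 0.4]
width: -0.0002
finger_force: 0.3
```

Request:
play_rows --steps '[[[1,-0.5,0,0,0],[1,-1,0,0,0],[1,-1.5,0,0,0],[1,-1.5,0,0,0],[1,-1.5,0,0,0]]]'

```text
clock: 32.58
tcp_pos: [0.5344, -0.1231, -0.0127]
tool_rot: [-3.141, -0.0, 2.351]
ft_force: [-1.7, 0.5, -0.3]
width: -0.0001
finger_force: 0.6
```

Request:
play_rows --steps '[[[1,-0.5,0,0,0],[1,-1,0,0,0],[1,-1.5,0,0,0],[1,-2,0,0,0],[1,-2,0,0,0]]]'

```text
clock: 33.0
tcp_pos: [0.535, -0.1238, -0.0128]
tool_rot: [-3.141, -0.002, 2.351]
ft_force: [-4.5, 2.0, 2.2]
width: -0.0002
finger_force: 2.4
```

```bash
python3 tgt.py -.062 -.0735 -.0145 2.35;python3 -c "
from h import *;print(ctrl.read_state()['ft_force'])"
```

```text
[8.74e-01 9.00e-02 1.71e+00 1.00e-03] [ 0.535  -0.1238 -0.0128]
[-4.52365814  1.97389217  2.18829414]
```

Request:
play_rows --steps '[[[1,-0.4,0,0,0],[1,-0.8,0,0,0],[1,-1.2,0,0,0],[1,-1.2,0,0,0],[1,-1.2,0,0,0]]]'

```text
clock: 33.42
tcp_pos: [0.5349, -0.1238, -0.0129]
tool_rot: [-3.14, -0.003, 2.352]
ft_force: [-7.3, 3.5, 3.9]
width: -0.0001
finger_force: 3.7
```

Request:
play_rows --steps '[[[1,-0.4,0,0,0],[1,-0.8,0,0,0],[1,-1.2,0,0,0],[1,-1.2,0,0,0],[1,-1.2,0,0,0]]]'

```text
clock: 33.83
tcp_pos: [0.535, -0.1237, -0.0129]
tool_rot: [-3.14, -0.005, 2.353]
ft_force: [-8.7, 4.8, 6.8]
width: 0.0002
finger_force: 5.0
```

Request:
play_rows --steps '[[[1,-0.7,0,0,0],[1,-1.4,0,0,0],[1,-2.1,0,0,0],[1,-2.8,0,0,0],[1,-2.8,0,0,0]]]'

```text
clock: 34.25
tcp_pos: [0.535, -0.1236, -0.0131]
tool_rot: [-3.139, -0.009, 2.354]
ft_force: [-14.0, 8.0, 10.2]
width: -0.0001
finger_force: 8.1
```

Request:
play_rows --steps '[[[1,-0.7,0,0,0],[1,-1.4,0,0,0],[1,-2.1,0,0,0],[1,-2.8,0,0,0],[1,-2.8,0,0,0]]]'

```text
clock: 34.67
tcp_pos: [0.535, -0.1235, -0.0133]
tool_rot: [-3.138, -0.012, 2.355]
ft_force: [-18.6, 11.5, 14.7]
width: 0.0001
finger_force: 11.1
```

Request:
play_rows --steps '[[[1,-0.7,0,0,0],[1,-1.4,0,0,0],[1,-2,0,0,0],[1,-2,0,0,0],[1,-2,0,0,0]]]'

```text
clock: 35.08
tcp_pos: [0.5349, -0.1235, -0.0133]
tool_rot: [-3.137, -0.015, 2.356]
ft_force: [-22.8, 15.2, 18.9]
width: -0.0
finger_force: 13.5
```

Request:
play_rows --steps '[[[1,4,0,0,0],[1,8,0,0,0],[1,25,0,0,0],[1,40,0,0,0],[1,40,0,0,0]]]'

```text
clock: 35.5
tcp_pos: [0.5137, -0.1009, -0.0125]
tool_rot: [3.141, -0.001, 2.354]
ft_force: [-0.8, 0.4, -0.1]
width: 0.0001
finger_force: 0.0
```

Request:
play_rows --steps '[[[1,0,0,-40,0],[1,0,0,-80,0],[1,0,0,-120,0],[1,30,0,-150,0],[1,60,0,-170,0]]]'

```text
clock: 35.92
tcp_pos: [0.4763, -0.0612, 0.1608]
tool_rot: [3.137, 0.004, 2.347]
ft_force: [0.5, -0.5, 1.0]
width: 0.0003
finger_force: 0.0
```

Request:
play_rows --steps '[[[1,140,-30,0,0],[1,140,-30,0,0],[1,140,-30,0,0],[1,140,-30,0,0],[1,140,-30,0,0]]]'

```text
clock: 36.33
tcp_pos: [0.351, 0.0173, 0.157]
tool_rot: [-3.133, 0.009, 2.353]
ft_force: [0.4, -0.7, 0.1]
width: -0.0004
finger_force: 0.0
```

Run:
```python
from h import *
s=ctrl.read_state();print(s["clock"],s["tcp_pos"],s["ft_force"])
a=ctrl.snapshot("top");M=ctrl.camera_model("top")
S=4.2;o=np.array([365,150])
c=cv2.resize(a[150:290,365:485],None,fx=S,fy=S,interpolation=cv2.INTER_CUBIC)
for n,L in dict(w=place([0,0,0],np.array(WEDGE)+[-.001,-.068,.012]),t=np.array(board(.032))+[.015,.078,0],u=np.array(board(.032))+[.015,.038,0],v=np.array(board(.032))+[.015,-.002,0]).items():
    P=(proj(M,place(CL,L))-o+.5)*S; cv2.polylines(c,[P.round().astype(int)],True,(0,0,255),1)
cv2.imwrite("pics/fin.png",c)
```

```text
36.3333 [0.3509918  0.01727917 0.15699413] [ 0.44997429 -0.71558548  0.12729347]
```

View pics/fin.png

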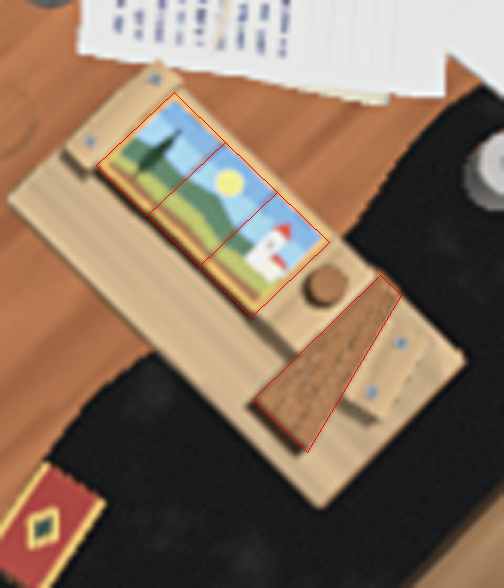

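The final picture matches the ideal outlines: the boards are closed up (97–330, 93–316) and the wedge is seated (253–400, 275–452). The robot touches nothing.

Request:
play_rows --steps '[[[1,0,0,0,0],[1,0,0,0,0],[1,0,0,0,0]]]'

```text
clock: 36.63
tcp_pos: [0.3544, 0.0183, 0.1579]
tool_rot: [3.138, -0.002, 2.351]
ft_force: [-0.1, -0.7, 0.6]
width: 0.0001
finger_force: 0.0
```

```bash
python3 -c "
from bench import ctrl
print(ctrl.sign_off())"
```

```text
the job is handed in; nothing more can be done
None
```

The landscape panel is back together on the clamp board, with the jaw up against it and the wedge driven tight (about 27 N). In the last picture the boards and wedge lie on their target outlines. I handed the job in at about 37 s; no verdict came back.

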